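Set the tilt of a circuit-board holder, clamp it and prove that it holds

TASK

The circuit board stands too steep in its tilting holder to be probed: set the cradle to a slope of 35 degrees from level (still facing right) so that it stays there when let go, then swing the orange clamp lever towards the lamp side, to its stop, to lock the tilt. Then check that it will bear a resting hand: press on the blue wrist rest along the cradle's lower edge with about 8 N for half a second, never more than 25 N, and leave the board at 35 degrees, locked and untouched. Keep off the board itself and the lamp, and leave the other things on the desk where they are.

Things in the scene. Friction and masses are not known exactly. Their poses are not given: they have to be found in the camera images.
- holder: Fixed grey board holder, foot 200 x 330 mm. Origin under the foot; z up, y along the tilt axis (towards the robot), x towards the lamp side (the robot's left). The tilt axis lies 135 mm above the origin, along y. A large monitor stands on the next desk, to the robot's left: an arm that starts over there must be drawn in before it turns to this desk.
- lamp: White lamp bar on a post, fixed to the holder, same frame as the holder. The bar hangs over the rear rail: x 43 to 121, y -125 to 125, z 339 to 367 mm; post at x = 98 mm. A vertical gripper over the rear rail would hit it: come from the board's face side (-x of this frame, the robot's right), leaning about 40 degrees.
- cradle: Aluminium frame, 156 x 272 mm, pivoting on the holder. Origin on the tilt axis, mid-length; z out of the board's face, x up the slope to the rear rail. Slope = angle of z from vertical, 55 to 67 degrees at first. Friction (0.45 N m, over 1.1 clamped) in series with a springy bush (10 N m/rad): pushed, it flexes, then slips; let go, it springs back 2 to 3 degrees. Rail tops at z = 7 mm.
- rear_rail (a point): Middle of the top face of the cradle's rear (upper) rail, 71 mm from the tilt axis and 7 mm above it in the cradle frame. Bare metal, 14 mm wide, 272 mm long: the place to push the upper edge over and down, towards the lamp side, to lessen the slope.
- wrist_rest: Blue wrist rest, 34 x 240 x 12 mm, fixed to the lower edge of the cradle and tilting with it. Origin in its middle, 94 mm from the tilt axis; its top is 8 mm above the origin along its z, which is parallel to the cradle's z.
- rest_top (a point): Middle of the top of the wrist rest, where to press, best square to its face (tool leaning as much as the slope).
- board: Green control board, 129 x 246 mm, fixed in the cradle, its face about 6 mm below the rail tops; parts stand up to 50 mm above it. Do not touch. Origin 29 mm below the board.
- clamp_lever (a joint): Clamp lever on the end of the tilt axis nearest the robot, turning about it; rad. 0: loose, leaning 50 degrees from upright away from the lamp; it turns towards the lamp side, past upright, to a stop at 1.4 (leaning 30 degrees: locked). Needs about 5 to 9 N at its grip and stays where it is left.
- lever_grip (a point): Middle of the lever's orange grip (round bar 21 mm thick, 47 mm long along the lever), 75 mm from the tilt axis, at y = 186 mm in the holder's frame.
- meter: Bystander: black hand-held meter, 144 x 67 x 46 mm, lying.
- spool: Bystander: solder spool, 62 x 62 x 42 mm.
- flux: Bystander: bottle with a green needle cap, 35 mm thick, 98 mm high.
- driver: Bystander: black screwdriver, 169 mm long, lying.
- red_plug: Bystander: red test plug, 52 mm long, lying.
- black_plug: Bystander: black test plug, 52 mm long, lying.
- usb: Bystander: blue memory stick, 53 mm long, lying.

How it is judged (in metres and radians):
On the way, in this order (a step that is already met when the one before it is completed fails the run):
1. with the clamp still loose, the cradle stands at 35 degrees (within 2.5) by itself, let go and at rest (angle between cradle's own z axis and vertical between 0.5672 and 0.6545 rad and contact force between each of the arm, the fingers and cradle below 0.1 N and angular speed of cradle below 0.05 rad/s and value of joint clamp_lever below 0.6 rad), for 0.3 s.
2. the clamp lever is swung home to its stop (value of joint clamp_lever above 1.25 rad), for 0.2 s.
3. the wrist rest is pressed with more than 5 N while clamped, and the cradle does not give way by more than the flex of its bush (stays within 12 degrees of 35) (contact force between any of the fingers, the arm and wrist_rest above 5 N and value of joint clamp_lever above 1.25 rad and angle between cradle's own z axis and vertical between 0.401 and 0.82 rad), for 0.3 s.
At the end, for the whole second after the job is handed in: The cradle's slope is 35 degrees within 2.5 degrees, at rest, and the clamp lever is at its stop (above 1.25 of 1.4 rad) (angle between cradle's own z axis and vertical between 0.5672 and 0.6545 rad and value of joint clamp_lever above 1.25 rad and angular speed of cradle below 0.05 rad/s); the robot touches nothing.
It fails at once if the board itself is touched with more than 2 N (contact force between any of the fingers, the arm and board above 2 N).
It fails at once if the wrist rest is pressed with more than 25 N (contact force between any of the fingers, the arm and wrist_rest above 25 N).
It fails at once if the lamp is pushed with more than 8 N (contact force between any of the fingers, the arm and lamp above 8 N).
It fails at once if a bystander is moved more than 30 mm (distance of any of meter, spool, flux, driver, red_plug, black_plug, usb from where it was at the start of the episode above 0.03 m).
It also fails if it takes over 69 s, if anything falls off the work surface, if the arm or the gripper's body presses on something with over 40 N, if the wrist force passes 120 N, or if a joint passes its speed limit or range.

ROBOT

A 6-joint arm with a two-finger parallel gripper is mounted at the origin on a cart in front of the work surface, level with it; the furniture and walls round the work are solid. World frame = base frame: x ahead of the robot, y to its left, z up, the work surface at z = 0. Lengths are in m, angles in degrees, forces in N, time in s.
With the tool pointing down it reaches from about 0.4 to 0.825 m from the base axis. Payload 7 kg.
Tool frame: the origin (TCP) lies midway between the tips of the shut fingers; the grasp point (between the pads) lies r.grip_depth behind it (r.grip_depth is the distance from the TCP to the grasp point, in m); z points along the fingers, y is the line along which they close (so a half turn about z gives the same grasp; the last joint's range is limited). The gripper opens to 88 mm and grips with 3 to 60 N. Pads are 19 mm wide; open, the fingers measure 130 mm over their backs; the gripper's body (78 mm by 193 mm) begins 47 mm behind the grasp point.
Start: joints at [87.611, 20.546, 0.682, 0, -70.136, -16.507], TCP at [0.219, 0.639, 0.227] pointing down, gripper open.
Joint ranges: [-176.03, 176.03], [-82.01, 121.73], [-58.28, 71.71], [-173.87, 95.51], [-174.79, -0.11], [-173.66, 173.66]. Speed limits (degrees/s): [136.94, 136.94, 172.46, 180, 180, 180].

INTERFACE

Orientations are given as [roll, pitch, yaw] about the fixed x, y, z axes, in that order (R = Rz(yaw) Ry(pitch) Rx(roll)).
In Python, from plant import r gives the robot as it stands.
- The arm moves only by the tool drive_effector, called after "Request:" as name(argument=value, ...) on one line, values as JSON. Schema: {"type":"object","properties":{"increments":{"type":"string"},"jaw":{"type":"number"},"force":{"type":"number"},"only":{"type":"string"},"quiet":{"type":"boolean"},"lines":{"type":"string"}},"required":["increments"],"additionalProperties":false}. increments is a string of 1 to 12 rows, parted by semicolons, with the numbers parted by commas; each row has 6 numbers: dx, dy, dz in units of 100 mm, then a rotation vector rx, ry, rz in degrees; each row is the pose to reach, as a shift and turn from the pose commanded when the call began, along the tool's axes at that moment; what a row does not reach only later rows make up. A row lasts 1/12 s, in which the tool goes at most 0.0417 m and 7.16 degrees, less where a joint would pass 70% of its speed; a pose out of reach is approached as far as the arm can. jaw is the finger opening in m, set as the call begins (left out keeps the last). The fingers move at their own pace and stop on an object; force is the grip in N (left out, the last holds). Time passes only in rows, so rows that do not move let the fingers close. The tool returns the time, the measured TCP pose, the force, the opening and the grip force at its end. only (a regular expression) keeps the lines of the reply that match it, lines (a string "A,B") keeps lines A to B, and quiet returns only ok. Input that does not fit is refused with a message, and nothing moves.
- r.get_state(): the state, without advancing time (a new reading comes with each control period).
- r.capture(name): name is "scene" or "top" or "wrist"; returns a dict with "frame" (400x640x3 uint8, red, green, blue), "z_map" (400x640 float32, m along the optical axis (not along the pixel's ray), 0 where there is no reading), "fx", "fy", "cx", "cy" (pixels), "cam_to_world" (4x4, takes a point from camera to world coordinates). Camera axes: x right, y down, z forward; pixel columns grow to the right and rows downward; lengths in m; the calibration is good to about 2 mm. The wrist camera is an equidistant fisheye: a pixel r from the principal point sees the ray r / f radians off the axis. A picture is of the moment at which its call begins.
- r.close_job(): hands the job in; it is judged then, once.
The state is a dict: "time_s": time; "joints": joint angles; "qd": joint speeds; "joint_torque": joint torques, N m; "tcp_pos": TCP position; "eef_rot": TCP orientation; "contact_force": force on the tool from outside, world axes, zero at the start; "moment": the same for the moment, N m; "gripper_width": finger opening in m; "gripper_force": force on a finger pad.
Only numpy, scipy, OpenCV 4.12 (cv2) and the standard library are available. Lean on these libraries where they do the work, as an engineer would, in place of code of your own. Each camera call takes 0.05 s, during which the arm holds its last target. There are 200 camera calls.

## Working session

There is one attempt and no reset: what is moved stays moved. The work goes in short steps, Python scripts to look and compute and a tool call to move; the robot and the scene stay as the last step left them, time stands still between calls to the robot, and variables do not carry over. Pictures are saved under pics/ and viewed, at most 10 in all, crops included, and the job is handed in when it is done.

```bash
ls; mkdir -p pics
```

Run:
```python
from plant import r
import cv2,numpy as np
s=r.get_state(); print(s, r.grip_depth)
for n in("scene","top"):
    c=r.capture(n); np.savez(f"pics/{n}0.npz",**c)
    cv2.imwrite(f"pics/{n}0.png",c["frame"][:,:,::-1])
    print(n,c["fx"],c["cx"],c["cy"],np.round(c["cam_to_world"],3).tolist())
```

```text
pics
plant.py
{'time_s': 0.0, 'joints': array([ 8.76100189e+01,  2.05901359e+01,  6.32743365e-01, -1.97750125e-02,
       -7.01360265e+01, -1.65081370e+01]), 'qd': array([-0.03234722, -0.00312202, -0.03578444, -0.01378497, -0.03452685,
        0.01310136]), 'joint_torque': array([-3.78606856e-04, -5.82720709e+01,  2.93044299e+01,  6.99749932e+00,
        6.73436109e-03, -1.67593330e-04]), 'tcp_pos': array([0.21847818, 0.63813565, 0.22563062]), 'eef_rot': array([ 1.79905149e+02, -8.72419796e-03, -1.89048454e+01]), 'contact_force': array([0.1918411 , 0.39868358, 0.36099916]), 'moment': array([ 0.01069022, -0.05809901,  0.01061456]), 'gripper_force': 0.0, 'gripper_width': 0.08740052686260327} 0.0188
scene 413.32873375756986 313.87931058711183 193.31583694878543 [[0.738, -0.413, 0.534, -0.034], [-0.675, -0.443, 0.59, -0.697], [-0.007, -0.796, -0.605, 0.826], [0.0, 0.0, 0.0, 1.0]]
top 425.01632559614416 318.9428553560795 187.53321844809875 [[0.022, -0.988, 0.153, 0.404], [-1.0, -0.019, 0.021, -0.029], [-0.018, -0.153, -0.988, 1.199], [0.0, 0.0, 0.0, 1.0]]
```
View pics/scene0.png

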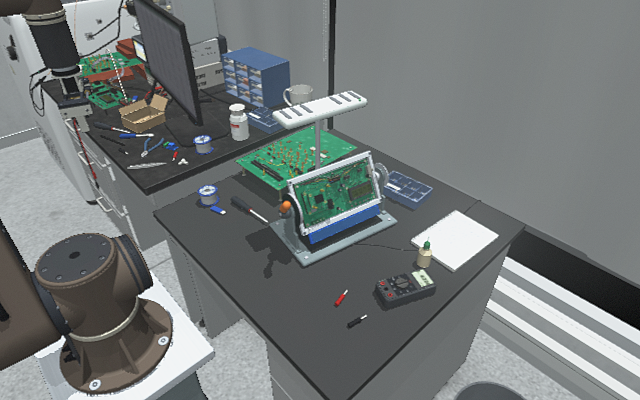

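View pics/top0.png

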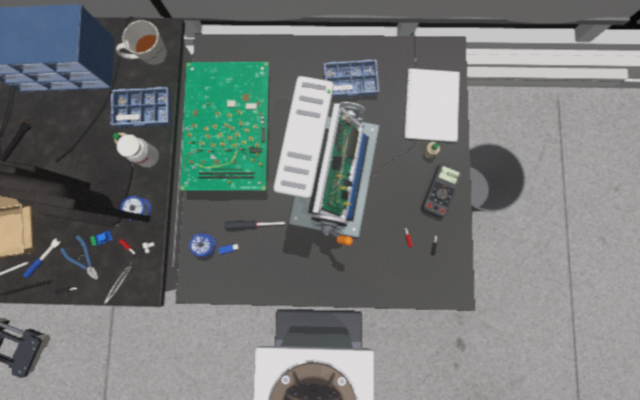

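The scene view shows the steep cradle in its holder at about (335,200), the blue rest below it at (345,225), the orange grip at (287,207) and the lamp bar at (320,110). In the top view the lamp bar is at (304,136), the grip at (344,240), and the holder is turned about 10°.

Create h.py:
```python
import numpy as np,cv2
def world(c):
    z=c["z_map"].astype(float);v,u=np.mgrid[:400,:640]
    P=np.stack([(u-c["cx"])/c["fx"]*z,(v-c["cy"])/c["fy"]*z,z],-1)
    M=c["cam_to_world"];return P@M[:3,:3].T+M[:3,3]
def mask(c,lo,hi,box):
    h=cv2.cvtColor(c["frame"],cv2.COLOR_RGB2HSV);m=cv2.inRange(h,lo,hi)
    o=np.zeros_like(m);x0,y0,x1,y1=box;o[y0:y1,x0:x1]=m[y0:y1,x0:x1];return (o>0)&(c["z_map"]>0)
def axes(p):
    m=np.median(p,0);p=p[np.linalg.norm(p-m,axis=1)<.2];m=p.mean(0);w,v=np.linalg.eigh(np.cov((p-m).T));return m,v.T,2*np.sqrt(3*w)
```

Run:
```python
from h import *
np.set_printoptions(precision=4,suppress=True)
S=dict(np.load("pics/scene0.npz"));T=dict(np.load("pics/top0.npz"))
for n,c,b in(("S",S,{"lamp":(265,90,375,130),"blue":(295,190,395,250),"or":(275,195,300,220),"green":(290,150,385,235)}),("T",T,{"lamp":(270,70,335,200),"blue":(325,120,380,235),"or":(330,228,360,252),"green":(310,90,370,230)})):
    W=world(c)
    for k,lo,hi in(("lamp",(0,0,180),(180,40,255)),("blue",(100,120,60),(130,255,255)),("or",(5,150,120),(20,255,255)),("green",(50,80,30),(90,255,255))):
        m=mask(c,lo,hi,b[k]);p=W[m]
        if len(p)<5: print(n,k,"few",len(p));continue
        mm,v,l=axes(p);print(n,k,len(p),mm,"len",l,"long",v[2],"normal",v[0],"z",np.percentile(p[:,2],[2,50,98]))
        if k=="lamp":
            q=p[np.abs(p[:,2]-np.median(p[:,2]))<.015].astype(np.float32);print(cv2.minAreaRect(q[:,:2]*1000))
```

```text
S lamp 1234 [0.6279 0.0122 0.362 ] len [0.0074 0.0781 0.2397] long [-0.9828  0.1847 -0.0009] normal [-0.0123 -0.0609  0.9981] z [0.1309 0.3627 0.3654]
((640.09619140625, 18.528072357177734), (75.38610076904297, 246.41107177734375), 79.46759033203125)
S blue 799 [ 0.6116 -0.1064  0.0552] len [0.0155 0.0327 0.2406] long [-0.9857  0.1688  0.003 ] normal [ 0.1592  0.9357 -0.3147] z [0.0383 0.056  0.0679]
S or 72 [ 0.4345 -0.0764  0.2017] len [0.0172 0.0266 0.0753] long [-0.5001 -0.6327  0.5912] normal [-0.2859  0.7651  0.577 ] z [0.1595 0.2059 0.2139]
S green 2817 [ 0.6094 -0.0605  0.1379] len [0.032  0.1235 0.236 ] long [-0.9917  0.1275  0.0146] normal [ 0.1093  0.8985 -0.4252] z [0.0565 0.1243 0.1882]
T lamp 4178 [0.637  0.0181 0.3461] len [0.0709 0.1798 0.2364] long [-0.9842  0.1763  0.0157] normal [ 0.1612  0.9293 -0.3324] z [0.2013 0.363  0.3668]
((641.4405517578125, 22.934467315673828), (76.20577239990234, 246.67361450195312), 80.08900451660156)
T blue 282 [ 0.613  -0.1067  0.0544] len [0.0047 0.0266 0.2294] long [-0.9853  0.1704 -0.0095] normal [ 0.1627  0.921  -0.3538] z [0.042  0.0551 0.0656]
T or 118 [ 0.4363 -0.069   0.2043] len [0.0109 0.0182 0.0398] long [-0.1014 -0.7653  0.6356] normal [-0.0001  0.6389  0.7693] z [0.0014 0.2065 0.2151]
T green 796 [ 0.5886 -0.0513  0.1491] len [0.035  0.1051 0.2211] long [-0.9883  0.1464  0.0419] normal [ 0.1183  0.9114 -0.3942] z [0.0899 0.1567 0.1998]
```

Add to h.py:
```python
ey=np.array([-.9845,.1755,0]);ey/=np.linalg.norm(ey);ex=np.cross(ey,[0,0,1.]);O=np.array([.6264,-.0597,0])
R=np.stack([ex,ey,[0,0,1.]])   # world->holder rows
def hold(p): return (np.asarray(p)-O)@R.T
def prof(caps,fn,k=2000):
    im=np.full((600,700,3),255,np.uint8)
    for c in caps:
        H=hold(world(c));ok=(c["z_map"]>0)&(np.abs(H[...,1])<.12)
        for q,col in zip(H[ok],c["frame"][ok]):
            a,b=int(350+q[0]*k),int(550-q[2]*k)
            if 0<a<700 and 0<b<600: cv2.circle(im,(a,b),1,tuple(map(int,col[::-1])),-1)
    cv2.circle(im,(350,550-270),4,(0,0,255),-1);cv2.imwrite(fn,im)
```

Run:
```python
from h import *
S=dict(np.load("pics/scene0.npz"));T=dict(np.load("pics/top0.npz"))
prof([S,T],"pics/prof0.png")
print(hold([.4345,-.0764,.2017]),hold([.436,-.073,.205]))
from plant import r
```

```text
[-0.05011859  0.18599093  0.2017    ] [-0.04650811  0.1851109   0.205     ]
```

View pics/prof0.png

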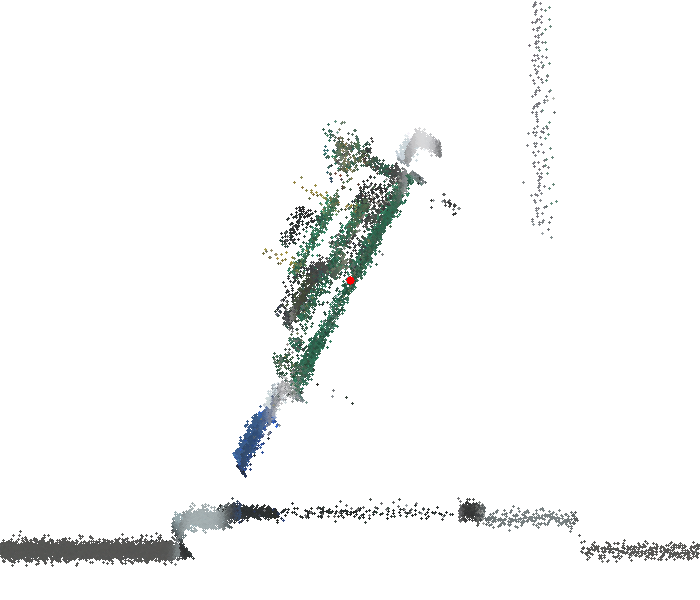

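The profile shows the cradle at about 63°. The rail top is near holder x=27, z=203 mm (pixel 405,143), and parts stand up close beside the rail at (345,150). Next: parts heights along the rail, and where the monitor stands.

Run:
```python
from h import *
np.set_printoptions(precision=3,suppress=True,linewidth=150)
S=dict(np.load("pics/scene0.npz"));T=dict(np.load("pics/top0.npz"))
P=np.concatenate([world(c)[c["z_map"]>0] for c in(S,T)]);H=hold(P)
s=np.radians(63);d=H-[0,0,.135];cx=d[:,0]*np.cos(s)+d[:,2]*np.sin(s);cz=-d[:,0]*np.sin(s)+d[:,2]*np.cos(s)
for y in np.arange(-.15,.16,.02):
    o=[]
    for a,b in((-.01,.02),(.02,.04),(.04,.06),(.064,.078)):
        m=(abs(H[:,1]-y)<.01)&(cx>a)&(cx<b)&(abs(cz)<.09)&(d[:,2]<.11); o.append((int(m.sum()),round(float(np.percentile(cz[m],97))*1e3) if m.sum()>3 else None))
    print(round(y,2),o)
rad=np.hypot(P[:,0],P[:,1]);az=np.degrees(np.arctan2(P[:,1],P[:,0]))
for a in range(-40,110,10):
    m=(abs(az-a)<5)&(P[:,2]>.12)&(rad<1.3)
    print(a,m.sum(), np.percentile(rad[m],[1,10,50]) if m.sum()>5 else "", P[m][:,2].max() if m.sum() else "")
for n,lo,hi in((.0,.22,.5),):
    m=(P[:,1]>.25)&(P[:,2]>.2)&(P[:,0]>0.25); print(np.percentile(P[m],[1,50,99],axis=0))
```

```text
-0.15 [(206, 32), (134, 22), (0, None), (0, None)]
-0.13 [(94, 13), (54, 14), (57, 6), (41, 6)]
-0.11 [(106, 18), (88, 11), (96, 10), (63, 5)]
-0.09 [(150, 19), (51, 7), (81, 34), (58, 6)]
-0.07 [(147, 19), (63, 1), (72, 36), (63, 9)]
-0.05 [(141, 19), (67, 6), (84, 34), (66, 29)]
-0.03 [(131, 20), (70, 6), (101, 34), (71, 22)]
-0.01 [(87, 14), (43, 16), (116, 37), (68, 7)]
0.01 [(72, 2), (51, 17), (146, 34), (76, 6)]
0.03 [(95, 25), (104, 26), (88, 35), (69, 6)]
0.05 [(88, 27), (107, 26), (115, 38), (76, 39)]
0.07 [(102, 40), (160, 38), (106, 37), (66, 30)]
0.09 [(207, 41), (160, 29), (103, 26), (75, 5)]
0.11 [(147, 14), (111, 16), (93, 3), (76, 6)]
0.13 [(45, 45), (56, 37), (78, 15), (59, 6)]
0.15 [(212, 45), (178, 38), (63, 20), (0, None)]
-40 665 [0.021 0.058 0.089] 0.28082785036823865
-30 2108 [0.037 0.084 1.288] 0.38883395736617143
-20 16831 [0.086 1.209 1.24 ] 0.607121171656898
-10 14578 [0.091 0.559 1.18 ] 0.5858421805314573
0 17387 [0.103 0.535 0.725] 0.5521632685402651
10 6298 [0.062 0.559 1.168] 0.5226163738477321
20 3983 [0.052 1.045 1.222] 0.4900570260787727
30 7201 [0.107 0.805 1.091] 0.4566822648639954
40 12219 [0.603 0.612 1.061] 0.5303378601365754
50 6197 [0.061 0.724 0.875] 0.5284530213326037
60 2343 [0.037 0.852 0.953] 0.516820971247193
70 6647 [0.574 0.586 0.633] 0.5968891050485785
80 364 [0.017 0.047 0.617] 0.6011182101202718
90 60 [0.008 0.02  0.044] 0.2806250295667504
100 64 [0.009 0.02  0.042] 0.28089855649320605
[[0.26  0.267 0.201]
 [0.846 0.654 0.297]
 [1.17  1.69  0.527]]
```

Add to h.py:
```python
from scipy.spatial.transform import Rotation as Ro, Slerp
np.set_printoptions(precision=4,suppress=True,linewidth=150)
def pose(hx,hy,hz,L):  # holder mm, lean deg; tool y along +ey
    a=np.radians(L);z=np.sin(a)*ex-np.cos(a)*np.array([0,0,1.]);
    return O+R.T@(np.array([hx,hy,hz])/1e3),Ro.from_matrix(np.stack([np.cross(ey,z),ey,z],1))
def down(rad,az,z,yaw): a=np.radians(az);return np.array([rad*np.cos(a),rad*np.sin(a),z]),Ro.from_euler("xyz",[180,0,yaw],degrees=True)
def cur(s): return np.array(s["tcp_pos"]),Ro.from_euler("xyz",s["eef_rot"],degrees=True)
def rel(c,t):
    return np.r_[c[1].inv().apply(t[0]-c[0]),(c[1].inv()*t[1]).as_rotvec(degrees=True)]
def show(c,ts):
    for t in ts:
        v=rel(c,t);print("[%.3f,%.3f,%.3f,%.1f,%.1f,%.1f]"%tuple(v))
```

Run:
```python
from h import *
from plant import r
c=cur(r.get_state()); a0=down(.675,71,.227,-18.9)
print("draw in");show(c,[down(.42,71,.3,-18.9)])
b=down(.42,71,.3,-18.9);print("arc1");show(b,[down(.42,71-7*i,.3,-18.9-7*i) for i in range(1,13)])
```

```text
draw in
[0.001,0.255,-0.074,0.1,-0.0,-0.0]
arc1
[0.051,0.003,0.000,0.0,-0.0,7.0]
[0.102,0.013,0.000,-0.0,-0.0,14.0]
[0.150,0.028,0.000,-0.0,-0.0,21.0]
[0.197,0.050,0.000,-0.0,-0.0,28.0]
[0.241,0.076,0.000,0.0,-0.0,35.0]
[0.281,0.108,0.000,-0.0,-0.0,42.0]
[0.317,0.145,0.000,0.0,-0.0,49.0]
[0.348,0.186,0.000,0.0,-0.0,56.0]
[0.374,0.230,0.000,0.0,-0.0,63.0]
[0.394,0.277,0.000,0.0,-0.0,70.0]
[0.409,0.326,0.000,0.0,-0.0,77.0]
[0.417,0.377,0.000,-0.0,-0.0,84.0]
```

The manual's scale: shifts go in units of 100 mm. Converting my numbers, -0.04 m is -0.4, 0.255 m is 2.55.

Request:
drive_effector(increments="0,0.36,-0.1,0,0,0;0,0.72,-0.2,0,0,0;0,1.08,-0.3,0,0,0;0,1.44,-0.4,0,0,0;0,1.8,-0.5,0,0,0;0,2.16,-0.6,0,0,0;0,2.55,-0.74,0,0,0;0,2.55,-0.74,0,0,0", jaw=0)

```text
time_s: 0.77
tcp_pos: [0.1354, 0.3931, 0.3039]
eef_rot: [-179.7, 0.2, -18.9]
contact_force: [0.1, -0.0, -0.9]
gripper_width: 0.0395
gripper_force: 0.0
```

Run:
```python
from h import *
b=down(.42,71,.3,-18.9);show(b,[down(.42,71-5.5*i,.3,-18.9-5.5*i) for i in range(1,13)])
```

```text
[0.040,0.002,0.000,-0.0,-0.0,5.5]
[0.080,0.008,0.000,0.0,-0.0,11.0]
[0.119,0.018,0.000,-0.0,-0.0,16.5]
[0.157,0.031,0.000,0.0,-0.0,22.0]
[0.194,0.048,0.000,0.0,-0.0,27.5]
[0.229,0.068,0.000,0.0,-0.0,33.0]
[0.261,0.092,0.000,-0.0,-0.0,38.5]
[0.292,0.118,0.000,0.0,-0.0,44.0]
[0.319,0.148,0.000,-0.0,-0.0,49.5]
[0.344,0.180,0.000,-0.0,-0.0,55.0]
[0.365,0.214,0.000,-0.0,-0.0,60.5]
[0.383,0.250,0.000,-0.0,-0.0,66.0]
```

To row units: 0.383 m is 3.83, 0.365 m is 3.65.

Request:
drive_effector(increments="0.4,0.02,0,0,0,5.5;0.8,0.08,0,0,0,11;1.19,0.18,0,0,0,16.5;1.57,0.31,0,0,0,22;1.94,0.48,0,0,0,27.5;2.29,0.68,0,0,0,33;2.61,0.92,0,0,0,38.5;2.92,1.18,0,0,0,44;3.19,1.48,0,0,0,49.5;3.44,1.8,0,0,0,55;3.65,2.14,0,0,0,60.5;3.83,2.5,0,0,0,66")

```text
time_s: 1.77
tcp_pos: [0.4176, 0.0348, 0.3004]
eef_rot: [180.0, -0.0, -85.2]
contact_force: [0.8, 0.6, -0.6]
gripper_width: 0.0001
gripper_force: 0.0
```

Run:
```python
from h import *
from plant import r
s=r.get_state();print(s["joints"])
c=cur(s);a=down(.42,-15,.33,-102)
t=pose(27-34-60,118,203+49+40,35);u=pose(27-34,118,203+49,35)
print(t[0],u[0]);show(c,[a,t,u])
```

```text
[ 32.0018  -7.2427 -21.88    -0.0023 -75.3733 -27.1701]
[ 0.4985 -0.105   0.292 ] [ 0.509  -0.0459  0.252 ]
[0.142,0.024,-0.030,0.0,-0.0,16.8]
[0.146,-0.069,0.008,4.6,-34.8,14.5]
[0.088,-0.084,0.048,4.6,-34.8,14.5]
```

To row units: 0.08 m is 0.8, -0.02 m is -0.2.

Request:
drive_effector(increments="0,0.25,-0.1,0,0,0;0.4,0.25,-0.3,0,0,0;0.8,0.25,-0.3,0,0,4;1.15,0.25,-0.3,0,0,8;1.5,0.24,-0.3,0,0,12;1.48,0,-0.2,2,-7,14;1.47,-0.2,-0.1,2.5,-14,14.5;1.46,-0.4,0,3,-21,14.5;1.46,-0.55,0.05,4,-28,14.5;1.46,-0.69,0.08,4.6,-34.8,14.5;1.46,-0.69,0.08,4.6,-34.8,14.5;1.46,-0.69,0.08,4.6,-34.8,14.5")

```text
time_s: 2.77
tcp_pos: [0.4991, -0.1048, 0.29]
eef_rot: [179.7, 35.0, -100.3]
contact_force: [-0.7, 0.1, 1.2]
gripper_width: 0.0007
gripper_force: 0.0
```

Run:
```python
from h import *
from plant import r
s=r.get_state();print(s["joints"])
c=cur(s)
for n in("scene","top"):
    k=r.capture(n);cv2.imwrite(f"pics/{n}1.png",k["frame"][:,:,::-1])
show(c,[pose(27-34,118,203+49,35),pose(27-12,118,203+16,35)])
```

```text
[-18.2533   9.8613  -0.6656 -34.669  -86.2089  12.4897]
[-0.027,0.000,0.065,0.2,0.0,-0.2]
[-0.026,0.000,0.105,0.2,0.0,-0.2]
```

View pics/scene1.png

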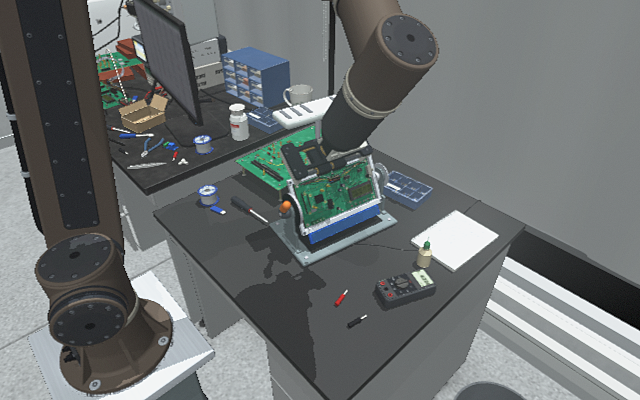

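The scene view shows the gripper, tilted, above the rear rail at (300,165). The lever at (287,207) and the bystanders have not moved. Approaching the rail.

To row units: 0.105 m is 1.05, 0.085 m is 0.85.

Request:
drive_effector(increments="-0.13,0,0.3,0,0,0;-0.26,0,0.65,0,0,0;-0.26,0,0.85,0,0,0;-0.26,0,1.05,0,0,0;-0.26,0,1.05,0,0,0")

```text
time_s: 3.28
tcp_pos: [0.5113, -0.0183, 0.2204]
eef_rot: [179.9, 35.0, -99.6]
contact_force: [-1.1, -0.4, -0.1]
gripper_width: 0.0005
gripper_force: 0.0
```

Run:
```python
from h import *
from plant import r
s=r.get_state();c=cur(s);print(hold(c[0]))
k=r.capture("scene");cv2.imwrite(f"pics/scene2.png",cv2.resize(k["frame"][120:270,230:430,::-1],(800,600)))
def rail(sl,off=2,up=0):
    a=np.radians(sl);x,z=71+off,7+up;return pose(x*np.cos(a)-z*np.sin(a),118,135+x*np.sin(a)+z*np.cos(a),35)
show(c,[rail(q) for q in(63,58,53,48,43,39,36,33)])
```

```text
[0.0205 0.1206 0.2204]
[0.005,-0.003,0.018,0.3,-0.0,0.4]
[0.001,-0.003,0.023,0.3,-0.0,0.4]
[-0.001,-0.003,0.029,0.3,-0.0,0.4]
[-0.004,-0.003,0.035,0.3,-0.0,0.4]
[-0.006,-0.003,0.041,0.3,-0.0,0.4]
[-0.007,-0.003,0.046,0.3,-0.0,0.4]
[-0.007,-0.003,0.050,0.3,-0.0,0.4]
[-0.007,-0.003,0.054,0.3,-0.0,0.4]
```

View pics/scene2.png

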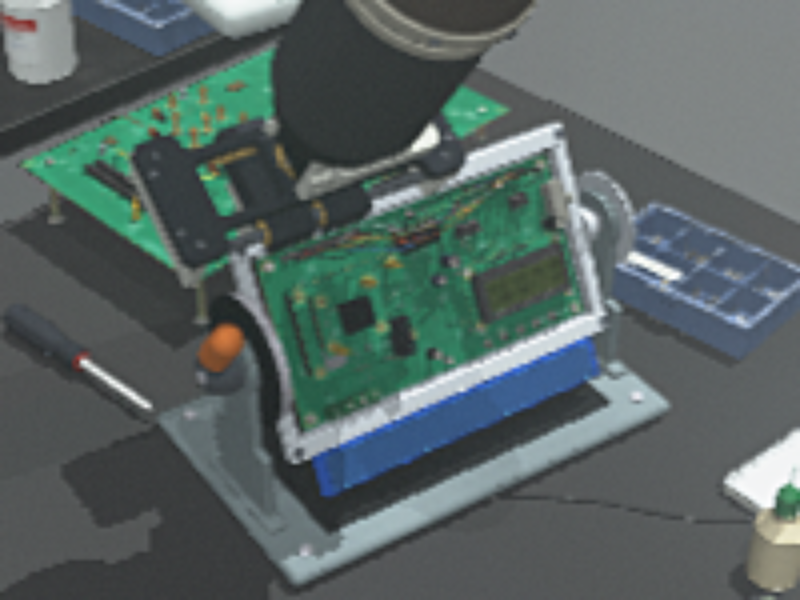

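The crop shows the fingers at the near end of the rear rail (about 255,230 in the crop), clear of the parts. Now I'll push slowly.

Request:
drive_effector(increments="0.03,-0.02,0.08,0,0,0;0.05,-0.02,0.14,0,0,0;0.04,-0.02,0.18,0,0,0;0.03,-0.02,0.21,0,0,0;0.01,-0.02,0.24,0,0,0;0,-0.02,0.27,0,0,0;-0.01,-0.02,0.29,0,0,0;-0.02,-0.02,0.32,0,0,0;-0.04,-0.02,0.35,0,0,0;-0.05,-0.02,0.38,0,0,0;-0.06,-0.02,0.41,0,0,0;-0.06,-0.02,0.41,0,0,0")

```text
time_s: 4.33
tcp_pos: [0.52, 0.0049, 0.1915]
eef_rot: [-179.9, 34.9, -99.8]
contact_force: [-2.2, -4.4, 3.0]
gripper_width: 0.0002
gripper_force: 2.5
```

Add to h.py:
```python
def slope(r):
    c=r.capture("scene");H=hold(world(c))
    m=cv2.erode(mask(c,(100,120,60),(130,255,255),(285,150,400,260)).astype(np.uint8),np.ones((3,3)))>0
    p=H[m];p=p[(abs(p[:,1])<.11)];q=np.median(p,0)
    h=cv2.cvtColor(c["frame"],cv2.COLOR_RGB2HSV)
    g=cv2.inRange(h,(5,150,120),(20,255,255));g[:, :260]=0;g[:150]=0;g[:,380:]=0;g[250:]=0
    o=H[(g>0)&(c["z_map"]>0)]
    d=q-[0,0,.135];print("blue",q,len(p),"ang",np.degrees(np.arctan2(-d[2],-d[0])),"rad",np.hypot(d[0],d[2]),"orange",np.median(o,0) if len(o) else None)
    return c
```

Run:
```python
from h import *
from plant import r
s=r.get_state();c=cur(s);print(hold(c[0]),R@s["contact_force"])
S=dict(np.load("pics/scene0.npz"))
class F: capture=lambda s,n:S
slope(F());k=slope(r);prof([k],"pics/prof2.png");cv2.imwrite(f"pics/scene3.png",cv2.resize(k["frame"][120:270,230:430,::-1],(800,600)))
```

```text
[0.0449 0.1161 0.1915] [-4.7096  1.3982  2.9712]
blue [-0.0494  0.0081  0.0561] 544 ang 57.92547388286668 rad 0.09307210743201488 orange [-0.0541  0.1885  0.2059]
blue [-0.07    0.0138  0.0723] 620 ang 41.86387924783412 rad 0.09397687731313832 orange [-0.0547  0.1895  0.2054]
```

View pics/scene3.png

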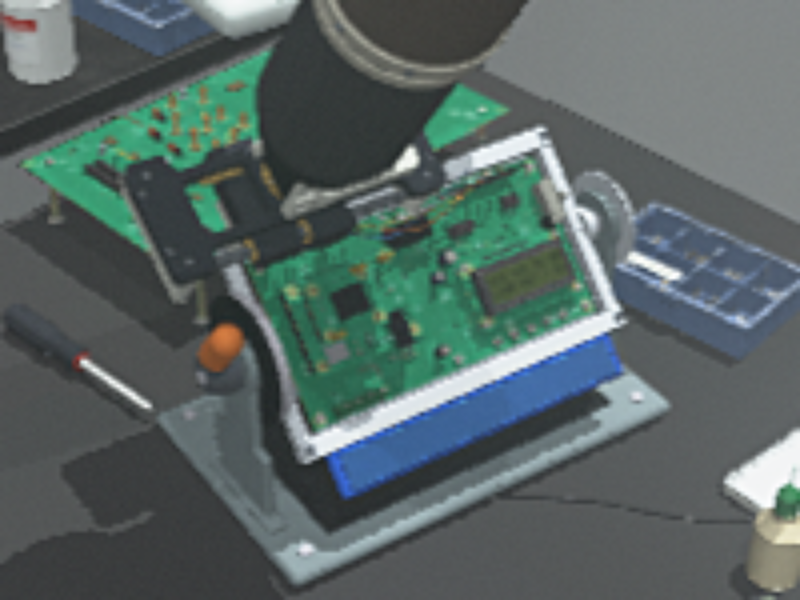

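The cradle has tilted to about 46° under load, and the fingers are on the rail near (235,255) in the crop, clear of the board. Continuing.

Run:
```python
from h import *
from plant import r
s=r.get_state();c=cur(s);print(hold(c[0]))
def rail(sl,off=1,up=0):
    a=np.radians(sl);x,z=71+off,7+up;return pose(x*np.cos(a)-z*np.sin(a),118,135+x*np.sin(a)+z*np.cos(a),35)
show(c,[rail(q) for q in(46,43,40,37,35,33,32)])
```

```text
[0.0449 0.1161 0.1916]
[-0.000,0.002,-0.000,0.1,-0.0,0.2]
[-0.001,0.002,0.004,0.1,-0.0,0.2]
[-0.002,0.002,0.007,0.1,-0.0,0.2]
[-0.003,0.002,0.011,0.1,-0.0,0.2]
[-0.003,0.002,0.014,0.1,-0.0,0.2]
[-0.003,0.002,0.016,0.1,-0.0,0.2]
[-0.003,0.002,0.017,0.1,-0.0,0.2]
```

To row units: 0.015 m is 0.15, 0.014 m is 0.14.

Request:
drive_effector(increments="-0.01,0,0.03,0,0,0;-0.02,0,0.06,0,0,0;-0.03,0,0.09,0,0,0;-0.03,0,0.12,0,0,0;-0.03,0,0.14,0,0,0;-0.03,0,0.15,0,0,0;-0.03,0,0.15,0,0,0;-0.03,0,0.15,0,0,0")

```text
time_s: 5.05
tcp_pos: [0.522, 0.0157, 0.1812]
eef_rot: [-179.9, 35.0, -99.8]
contact_force: [-2.5, -4.5, 4.9]
gripper_width: 0.0006
gripper_force: 3.5
```

Run:
```python
from h import *
from plant import r
s=r.get_state();c=cur(s);q=hold(c[0]);print(q,R@s["contact_force"],"s",np.degrees(np.arctan2(q[2]-.135,q[0])-np.arctan2(7,72)));slope(r)
```

```text
[0.0559 0.116  0.1812] [-4.9025  1.6959  4.9213] s 34.01557735690197
blue [-0.0819  0.0073  0.0865] 652 ang 30.644709956084224 rad 0.09516655364520685 orange [-0.0547  0.1891  0.2056]
```

Request:
drive_effector(increments="0,0,0.01,0,0,0;0,0,0.02,0,0,0;0,0,0.02,0,0,0;0,0,0.02,0,0,0")

```text
time_s: 5.43
tcp_pos: [0.5222, 0.0169, 0.1797]
eef_rot: [-179.9, 35.0, -99.8]
contact_force: [-2.1, -4.6, 5.1]
gripper_width: 0.0003
gripper_force: 3.5
```

Request:
drive_effector(increments="0,0,-0.04,0,0,0;0,0,-0.1,0,0,0;0,0,-0.2,0,0,0;0,0,-0.3,0,0,0;0,0,-0.3,0,0,0;0,0,-0.3,0,0,0")

```text
time_s: 5.93
tcp_pos: [0.5196, 0.0002, 0.2045]
eef_rot: [-179.9, 35.0, -99.8]
contact_force: [-0.2, 0.2, -0.5]
gripper_width: 0.0004
gripper_force: 0.0
```

Run:
```python
from h import *
from plant import r
s=r.get_state();print(R@s["contact_force"]);[slope(r) for i in range(3)]
k=r.capture("scene");np.savez("pics/s4.npz",**k);prof([k,r.capture("top")],"pics/prof4.png")
# plane normals of blue and board edge lines in x-z
H=hold(world(k));m=mask(k,(100,120,60),(130,255,255),(285,150,400,260));p=H[m];p=p[abs(p[:,1])<.11]
e=cv2.fitLine(p[:,[0,2]].astype(np.float32),cv2.DIST_HUBER,0,.001,.001).ravel();print("blue line",np.degrees(np.arctan2(e[1],e[0])))
```

```text
[ 0.1769  0.2505 -0.4962]
blue [-0.0808  0.009   0.0853] 664 ang 31.611573727448267 rad 0.09486765285252216 orange [-0.0539  0.1898  0.2064]
blue [-0.0802  0.0055  0.0853] 665 ang 31.788153845417547 rad 0.09438830222420373 orange [-0.0547  0.1895  0.2057]
blue [-0.0806  0.0121  0.0853] 650 ang 31.651925731218217 rad 0.09467825953916525 orange [-0.0533  0.1896  0.2056]
blue line 37.499683
```

View pics/prof4.png

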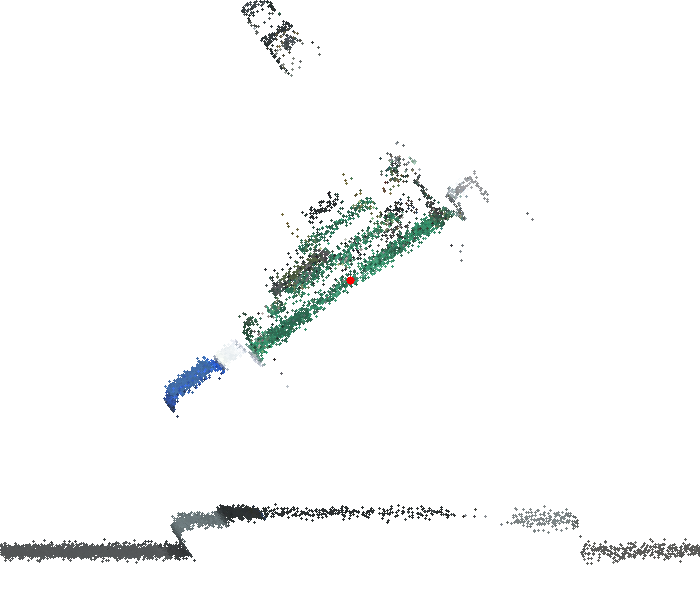

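The profile shows the released cradle at about 35° (rail line 35.9°, board line 34.3°). I'll check this with a board-line fit and locate the grip's extents.

Add to h.py:
```python
def board(k):
    H=hold(world(k));m=mask(k,(50,80,30),(90,255,255),(285,140,400,260));p=H[m];p=p[abs(p[:,1])<.12][:,[0,2]]-[0,.135]
    best=max(((np.sum(abs(-p[:,0]*np.sin(a)+p[:,1]*np.cos(a)-z)<.002),np.degrees(a),z*1e3) for a in np.radians(np.arange(28,68,.5)) for z in np.arange(-.006,.010,.001)));return best
def lev(phi,rho=65,L=35,y=190,gap=0):
    f=np.radians(phi);a=np.radians(L);q=rho*np.array([-np.sin(f),np.cos(f)])-10.5*np.array([np.cos(f),np.sin(f)])-(9.5+gap)*np.array([np.cos(a),np.sin(a)])
    return pose(q[0],y,q[1]+135,L)
```

Run:
```python
from h import *
from plant import r
S=dict(np.load("pics/scene0.npz"));k=dict(np.load("pics/s4.npz"));print(board(S),board(k))
t=r.capture("top")
for c,b in((k,(275,190,305,225)),(t,(325,225,360,255))):
    p=hold(world(c)[mask(c,(5,150,100),(20,255,255),b)]);p=p[p[:,2]>.15];print(len(p),np.percentile(p,[3,20,50,80,97],axis=0).tolist())
c=cur(r.get_state())
g=lev(38,gap=20);back=lambda t,d:(t[0]-d*t[1].as_matrix()[:,2],t[1])
print(hold(g[0]));show(c,[back(c,.08),back(g,.1),back(g,.05)])
```

```text
(np.int64(1021), np.float64(61.50000000000001), np.float64(-1.0)) (np.int64(1080), np.float64(36.0), np.float64(-1.0))
78 [[-0.060690964598158835, 0.17758978363410902, 0.18423609863457166], [-0.05916712763743468, 0.1836546743321629, 0.1937137616056097], [-0.05497775241947831, 0.1894644658497443, 0.20449060052309875], [-0.04913882327990746, 0.19368541504451656, 0.2104728923333117], [-0.04053967687709535, 0.1953167181093744, 0.21371521999544676]]Traceback (most recent call last):
  File "<stdin>", line 6, in <module>
    return _quantile_unchecked(
        a, q, axis, out, overwrite_input, method, keepdims, weights)
    return _ureduce(a,
                    func=_quantile_ureduce_func,
    ...<5 lines>...
                    overwrite_input=overwrite_input,
                    method=method)
    r = func(a, **kwargs)
    result = _quantile(arr,
                       quantiles=q,
    ...<2 lines>...
                       out=out,
                       weights=wgt)
    slices_having_nans = np.isnan(arr[-1, ...])
                                  ~~~^^^^^^^^^
IndexError: index -1 is out of bounds for axis 0 with size 0
```

Run:
```python
from h import *
from plant import r
c=cur(r.get_state())
g=lev(38,gap=20);back=lambda t,d:(t[0]-d*t[1].as_matrix()[:,2],t[1])
print(hold(c[0]),hold(g[0]));show(c,[back(c,.08),back(g,.1),back(g,.0)])
```

```text
[0.0407 0.1164 0.2034] [-0.0725  0.19    0.1628]
[0.000,0.000,-0.080,0.0,0.0,0.0]
[0.116,0.074,-0.132,0.1,0.0,0.2]
[0.116,0.074,-0.032,0.1,0.0,0.2]
```

The manual's scale: shifts go in units of 100 mm. Converting my numbers, -0.132 m is -1.32, -0.12 m is -1.2.

Request:
drive_effector(increments="0,0,-0.4,0,0,0;0,0,-0.8,0,0,0;0.3,0.18,-0.95,0,0,0;0.6,0.36,-1.1,0,0,0;0.9,0.55,-1.2,0,0,0;1.16,0.74,-1.32,0,0,0;1.16,0.74,-1.32,0,0,0")

```text
time_s: 6.82
tcp_pos: [0.4135, -0.1578, 0.2438]
eef_rot: [179.8, 35.0, -100.1]
contact_force: [0.1, 1.2, -0.4]
gripper_width: 0.0004
gripper_force: 0.0
```

Request:
drive_effector(increments="0,0,0.3,0,0,0;0,0,0.6,0,0,0;0,0,0.85,0,0,0;0,0,1,0,0,0;0,0,1,0,0,0;0,0,1,0,0,0")

```text
time_s: 7.32
tcp_pos: [0.4266, -0.0981, 0.163]
eef_rot: [179.9, 35.0, -99.8]
contact_force: [-0.2, -0.2, 1.3]
gripper_width: 0.0003
gripper_force: 0.0
```

Run:
```python
from h import *
from plant import r
s=r.get_state();c=cur(s);print(hold(c[0]),R@s["contact_force"])
k=slope(r);cv2.imwrite(f"pics/scene5.png",cv2.resize(k["frame"][120:270,230:430,::-1],(800,600)))
show(c,[lev(p) for p in(40,34,28,22,16,10,4,-2,-8,-14,-20,-26,-32,-36)])
```

```text
[-0.0729  0.19    0.163 ] [-0.2485  0.1916  1.3296]
blue [-0.0806  0.0094  0.085 ] 659 ang 31.798417677472187 rad 0.09484891757315002 orange [0.2373 0.0153 0.0668]
[-0.018,-0.000,0.001,0.2,0.0,0.2]
[-0.025,-0.000,-0.000,0.2,0.0,0.2]
[-0.032,-0.000,-0.001,0.2,0.0,0.2]
[-0.039,-0.000,-0.001,0.2,0.0,0.2]
[-0.045,-0.000,-0.000,0.2,0.0,0.2]
[-0.052,-0.000,0.001,0.2,0.0,0.2]
[-0.059,-0.000,0.004,0.2,0.0,0.2]
[-0.065,-0.000,0.007,0.2,0.0,0.2]
[-0.071,-0.000,0.010,0.2,0.0,0.2]
[-0.076,-0.000,0.014,0.2,0.0,0.2]
[-0.081,-0.000,0.019,0.2,0.0,0.2]
[-0.086,-0.000,0.024,0.2,0.0,0.2]
[-0.090,-0.000,0.030,0.2,0.0,0.2]
[-0.092,-0.000,0.034,0.2,0.0,0.2]
```

View pics/scene5.png

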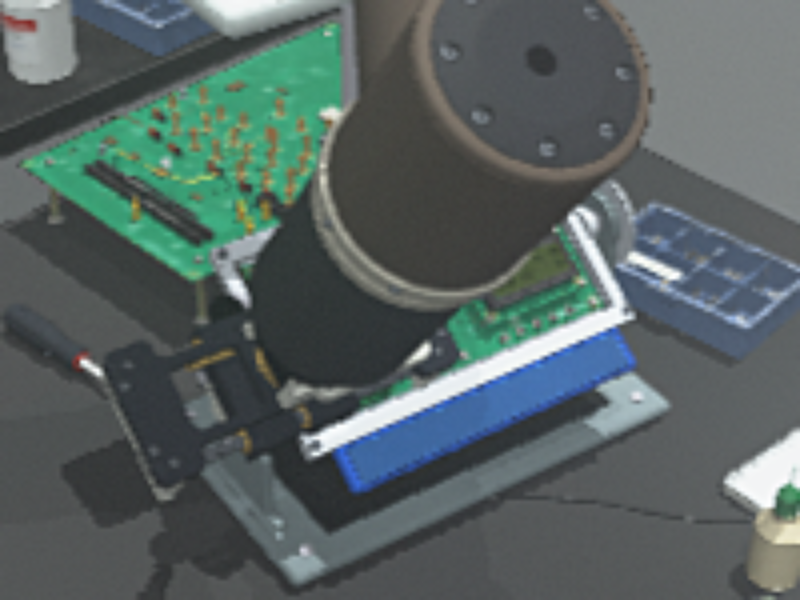

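The crop shows the fingers beside the lever (lever hidden behind the gripper at about (200,400)), and the cradle is free and unchanged. Now I'll sweep the lever over.

To row units: -0.068 m is -0.68, -0.065 m is -0.65.

Request:
drive_effector(increments="-0.09,0,0,0,0,0;-0.18,0,0,0,0,0;-0.25,0,0,0,0,0;-0.32,0,-0.01,0,0,0;-0.39,0,-0.01,0,0,0;-0.45,0,0,0,0,0;-0.52,0,0.01,0,0,0;-0.59,0,0.04,0,0,0;-0.65,0,0.07,0,0,0;-0.68,0,0.09,0,0,0")

```text
time_s: 8.2
tcp_pos: [0.4379, -0.0383, 0.1962]
eef_rot: [-179.8, 35.0, -99.7]
contact_force: [-0.6, -5.6, 4.8]
gripper_width: 0.0006
gripper_force: 3.0
```

Run:
```python
from h import *
from plant import r
s=r.get_state();c=cur(s);print(hold(c[0]),R@s["contact_force"]);show(c,[lev(p) for p in(-2,-8,-14,-20,-26,-30,-33)])
```

```text
[-0.012   0.1894  0.1962] [-5.6638 -0.4027  4.8486]
[0.004,0.001,-0.001,0.0,-0.0,0.3]
[-0.002,0.001,0.002,0.0,-0.0,0.3]
[-0.007,0.001,0.006,0.0,-0.0,0.3]
[-0.012,0.001,0.011,0.0,-0.0,0.3]
[-0.017,0.001,0.016,0.0,-0.0,0.3]
[-0.020,0.001,0.020,0.0,-0.0,0.3]
[-0.022,0.001,0.023,0.0,-0.0,0.3]
```

To row units: -0.021 m is -0.21, 0.021 m is 0.21.

Request:
drive_effector(increments="-0.03,0,0.03,0,0,0;-0.07,0,0.06,0,0,0;-0.12,0,0.11,0,0,0;-0.16,0,0.15,0,0,0;-0.19,0,0.19,0,0,0;-0.21,0,0.21,0,0,0;-0.21,0,0.21,0,0,0")

```text
time_s: 8.78
tcp_pos: [0.4425, -0.0092, 0.1905]
eef_rot: [-179.9, 35.0, -99.8]
contact_force: [-1.0, -3.6, 3.0]
gripper_width: 0.0004
gripper_force: 2.2
```

Run:
```python
from h import *
from plant import r
s=r.get_state();c=cur(s);print(hold(c[0]),hold(lev(-30)[0]),R@s["contact_force"]);show(c,[lev(-30),lev(-33)])
```

```text
[0.0175 0.1899 0.1905] [0.0156 0.19   0.1911] [-3.7489  0.3738  2.9745]
[0.001,0.000,-0.002,0.1,0.0,0.3]
[-0.001,0.000,0.001,0.1,0.0,0.3]
```

To row units: 0.003 m is 0.03, -0.002 m is -0.02.

Request:
drive_effector(increments="-0.01,0,0.01,0,0,0;-0.02,0,0.03,0,0,0;-0.02,0,0.03,0,0,0")

```text
time_s: 9.03
tcp_pos: [0.4431, -0.0077, 0.1896]
eef_rot: [-179.8, 34.9, -99.7]
contact_force: [-4.2, -11.0, 12.4]
gripper_width: 0.0003
gripper_force: 8.2
```

Request:
drive_effector(increments="-0.01,0,0.02,0,0,0;-0.02,0,0.03,0,0,0;-0.02,0,0.03,0,0,0")

```text
time_s: 9.28
tcp_pos: [0.4434, -0.007, 0.1892]
eef_rot: [-179.7, 34.7, -99.6]
contact_force: [-10.7, -23.3, 24.5]
gripper_width: 0.0006
gripper_force: 16.6
```

The lever is at its stop, with force rising to 35 N and no movement. I'll retreat over the wrist rest.

To row units: -0.08 m is -0.8, -0.04 m is -0.4.

Request:
drive_effector(increments="0.04,0,-0.08,0,0,0;0.06,0,-0.4,0,0,0;0.06,0,-0.8,0,0,0;0.06,0,-0.8,0,0,0")

```text
time_s: 9.62
tcp_pos: [0.4361, -0.0562, 0.2538]
eef_rot: [-179.5, 34.9, -99.6]
contact_force: [1.8, -0.4, 1.2]
gripper_width: 0.0007
gripper_force: 0.0
```

Run:
```python
from h import *
from plant import r
s=r.get_state();c=cur(s);k=slope(r);print(board(k),hold(c[0]),R@s["contact_force"])
a=np.radians(35);f=lambda up:pose(-80.6-up*np.sin(a),20,85.3+up*np.cos(a),35)
show(c,[f(80),f(15),f(0)])
```

```text
blue [-0.0804  0.0049  0.0853] 654 ang 31.741551806764175 rad 0.09455347236263134 orange [0.0257 0.1851 0.1919]
(np.int64(1071), np.float64(35.5), np.float64(0.0)) [-0.0299  0.1879  0.2538] [-0.0973 -1.8944  1.2214]
[0.139,-0.167,0.030,-0.2,-0.1,0.4]
[0.139,-0.167,0.095,-0.2,-0.1,0.4]
[0.139,-0.167,0.110,-0.2,-0.1,0.4]
```

Request:
drive_effector(increments="0.25,-0.3,0.03,0,0,0;0.5,-0.6,0.08,0,0,0;0.75,-0.9,0.13,0,0,0;1,-1.2,0.18,0,0,0;1.2,-1.45,0.24,0,0,0;1.39,-1.67,0.3,0,0,0;1.39,-1.67,0.55,0,0,0;1.39,-1.67,0.8,0,0,0;1.39,-1.67,0.95,0,0,0;1.39,-1.67,0.95,0,0,0;1.39,-1.67,0.95,0,0,0")

```text
time_s: 10.58
tcp_pos: [0.5883, -0.139, 0.0904]
eef_rot: [179.8, 35.1, -99.9]
contact_force: [0.3, -0.4, -0.1]
gripper_width: 0.0004
gripper_force: 0.0
```

Request:
drive_effector(increments="0,0,0.04,0,0,0;0,0,0.07,0,0,0;0,0,0.1,0,0,0;0,0,0.1,0,0,0")

```text
time_s: 10.92
tcp_pos: [0.5905, -0.1348, 0.0841]
eef_rot: [-179.9, 35.0, -99.8]
contact_force: [0.7, -1.0, 2.3]
gripper_width: 0.0002
gripper_force: 1.2
```

Request:
drive_effector(increments="0,0,0.02,0,0,0;0,0,0.04,0,0,0;0,0,0.04,0,0,0;0,0,0.04,0,0,0")

```text
time_s: 11.25
tcp_pos: [0.5909, -0.1329, 0.081]
eef_rot: [-179.9, 35.0, -99.8]
contact_force: [-0.2, -3.6, 6.4]
gripper_width: 0.0001
gripper_force: 3.2
```

Request:
drive_effector(increments="0,0,0.007,0,0,0;0,0,0.007,0,0,0;0,0,0.007,0,0,0;0,0,0.007,0,0,0;0,0,0.007,0,0,0;0,0,0.007,0,0,0;0,0,0.007,0,0,0")

```text
time_s: 11.83
tcp_pos: [0.5909, -0.1326, 0.0806]
eef_rot: [-179.9, 35.0, -99.8]
contact_force: [-0.1, -3.7, 6.4]
gripper_width: 0.0003
gripper_force: 3.6
```

Request:
drive_effector(increments="0,0,-0.05,0,0,0;0,0,-0.12,0,0,0;0,0,-0.3,0,0,0;0,0,-0.6,0,0,0;0,0,-1,0,0,0;0,0,-1,0,0,0;0,0,-1,0,0,0")

```text
time_s: 12.42
tcp_pos: [0.5812, -0.19, 0.1638]
eef_rot: [-179.7, 34.9, -99.8]
contact_force: [0.0, 0.7, -0.8]
gripper_width: -0.0001
gripper_force: 0.0
```

Run:
```python
from h import *
from plant import r
k=slope(r);print(board(k),r.get_state()["contact_force"]);cv2.imwrite(f"pics/scene6.png",cv2.resize(k["frame"][100:300,200:467,::-1],(800,600)))
```

```text
blue [-0.0805  0.0692  0.0845] 265 ang 32.06636926446425 rad 0.09504025044346698 orange [0.0313 0.1874 0.2037]
(np.int64(834), np.float64(35.5), np.float64(0.0)) [-0.2909  0.9383 -1.2725]
```

View pics/scene6.png

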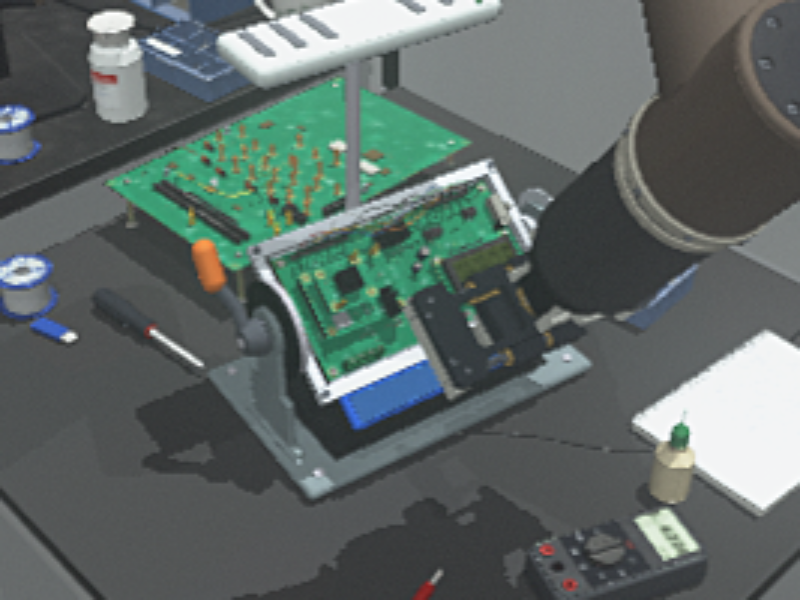

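The lever is over to the lamp side (205,265), the cradle stands at about 35.5°, and the tool is clear. The bystanders in view (flux, meter, driver, spool, stick) look undisturbed. Handing in.

```bash
python3 -c "
from plant import r
print(r.close_job())"
```

```text
the job is handed in; nothing more can be done
None
```

The job is handed in, with no verdict shown: by my measurements the cradle stands at about 35.5°, the clamp lever is at its stop, the wrist rest was pressed with about 7.4 N for over half a second, and the arm is clear of everything.

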